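# Bring the specimen jar over the viewer lens and switch on its lamp

## Robot

A 6-joint arm with a two-finger parallel gripper is mounted at the origin on the work surface. World frame = base frame: x ahead of the robot, y to its left, z up, the work surface at z = 0. Lengths are in mm, angles in degrees, forces in N, time in s.
With the tool pointing down it reaches from about 350 to 850 mm from the base axis. Payload 8.1 kg.
Tool frame: the origin (TCP) lies at the very end of the fingers, on their centre line; the grasp point (between the pads) lies 19 mm behind it; z points along the fingers, y is the direction in which the jaws open and shut (so a half turn about z gives the same grasp; the last joint's range is limited). The gripper opens to 85 mm and grips with 20 to 120 N. Pads are 22 mm wide; open, the fingers measure 114 mm over their backs; the gripper's body (76 mm by 85 mm) begins 54 mm behind the grasp point. The pads swing forward as they close: fully open they stand 13 mm farther back than shut.
Start: joints at [-75.94, 7.471, 85.268, -0, 87.261, -4.893], TCP at [194.9, -567.467, 231.292] pointing down, gripper open.
Joint ranges: [-169.43, 169.43], [-51.17, 129.36], [1.28, 143.12], [-76.62, 256.62], [0, 156.53], [-152.29, 152.29]. Speed limits (degrees/s): [136.94, 136.94, 159.86, 180, 180, 180].

## Interface

Orientations are given as [roll, pitch, yaw] about the fixed x, y, z axes, in that order (R = Rz(yaw) Ry(pitch) Rx(roll)).
In Python, from bench import r gives the robot as it stands.
- The arm moves only by the shell command python3 -m crank 'ROWS' [OPENING] [FORCE]. ROWS is JSON, a list that holds one entry, the list of rows, each a list of 6 numbers: the shift along the tool's x, y, z in m, then the turn, a rotation vector about the tool's x, y, z in rad. A call has 1 to 10 rows; each row is the pose to reach, as a shift and turn from the pose measured when the call began, along the tool's axes at that moment; what a row does not reach only later rows make up. A row lasts 1/8 s, in which the tool goes at most 62.5 mm and 10.7 degrees, less where a joint would pass 70% of its speed; a pose out of reach is approached as far as the arm can. A call with a gripper value outside its range is refused whole. OPENING is the closure, from 0 (fully open) to 1 (shut), set as the call begins (- or left out, the last holds). The fingers move at their own pace and stop on an object; FORCE is the grip in N (left out, the last holds). Time passes only in rows, so rows that repeat a pose let the fingers close. It gives the time, the measured TCP pose, the force and the opening at its end, in the units of the state.
- r.sense(): the state, without advancing time (a new reading comes with each control period).
- r.snapshot(name): name is "scene" or "side" or "wrist"; returns (picture, depth): 384x512x3 uint8, blue, green, red; 384x512 float32, mm along the optical axis (not along the pixel's ray), 0 where there is no reading.
- r.get_calibration(name): a dict with "mtx" (3x3 intrinsics, pixels), "k1" (the pictures are not rectified: a ray, as slopes to the right and down, at radius r is drawn at 1 + k1 r^2 times it, then the intrinsics apply), "cam_to_world" (4x4, takes a point from camera to world coordinates). Camera axes: x right, y down, z forward; pixel columns grow to the right and rows downward; lengths in mm; the calibration is good to about 2 mm. A picture is of the moment at which its call begins: read the wrist's pose just before it. get_calibration takes no time and is no camera call; for the wrist camera it gives the pose at the moment of the call.
- r.hand_in(): hands the job in, once; it reports no verdict.
Trained networks look in the newest picture that a camera, given by its name, has taken for a name from the list of things; names that differ only in an ending like _2 or _b are one class to them, and where a whole thing is asked for, a point or a joint stands for the part that bears it (a point fixed in the world has none). Each returns a list of dicts, best first, with "conf" (0 to 1); they miss things now and then, are a little off and sometimes report something else, mostly with a low value. They report only what shows in the picture. A call takes as long as a camera call. They do not tell look-alikes from the thing itself.
- r.look_for(thing, camera): "extent" ([left, top, right, bottom] in pixels, round what is visible of it).
- r.landmark_of(thing, camera): "pixel" ([column, row] in pixels: a listed point, or the origin of a listed thing).
The state is a dict: "time": time; "joint_pos": joint angles; "qd": joint speeds; "joint_efforts": joint torques, N m; "tool_pos": TCP position; "tcp_rot": TCP orientation; "ft_force": force on the tool from outside, world axes, zero at the start; "wrist_torque": the same for the moment, N m; "finger_gap": finger opening in mm.
Only numpy, scipy, OpenCV 4.12 (cv2) and the standard library are available. Lean on these libraries where they do the work, as an engineer would, in place of code of your own. Each camera call takes 0.05 s, during which the arm holds its last target.

## Task

Push gently with a fingertip on a bare arm of the three-armed specimen carousel to turn it until the tallest specimen, the round lidded jar, stands centred over the lens of the low black viewer. Then, with a fingertip, push the pointer on top of the grey lamp box round to its stop pin. Do not touch, lift or unseat the three specimens, and leave everything standing around the work alone.

Things in the scene. Friction and masses are not known exactly. Their poses are not given: they have to be found in the camera images.
- wheel: Three-armed aluminium carousel. Origin on its vertical axis at the underside of the arms, 80 mm above the table; x along one arm, the others at +-120 degrees. Arms: 16 mm wide, 80 to 94 mm above the table, bare from 24 to 85 mm off the axis. Hub 48 mm wide, up to 98 mm. Turns endlessly both ways, stays where left; about 1 N turns it at 65 mm. Below: viewer up to 61 mm, axis post 48 mm wide.
- cup0 (a point): Underside centre of the cup on the carousel's x arm, 80 mm above the table. Each of the three arms ends in such a round cup, 52 mm outside diameter, 12 mm high, 4 mm floor, centred 110 mm off the axis, holding one specimen.
- lens (a point): Centre of the lens on top of the fixed viewer: glass disc of 30 mm in a black collar of 42 mm, 61 mm above the table, 110 mm from the carousel's axis, so each cup can be brought over it. The viewer is a low black body 250 x 120 mm with a white top plate at the lens end.
- jar_mid (a point): Centre of the tallest specimen, a round clear jar with a shoulder and a narrower white lid (28 mm wide), 42 mm high and 40 mm across, loose in one of the three cups (any of them), top 126 mm above the table. This is the one wanted over the lens.
- dish_mid (a point): Centre of the flat round covered dish, 14 mm high and 40 mm across, loose in another cup.
- block_mid (a point): Centre of the square clear specimen block with white cover, 29 x 29 x 24 mm, loose in the remaining cup.
- pointer (a joint): Angle (rad) of the lamp box's pointer: 0 at the off dot, 1.4 at its stop pin, growing counter-clockwise seen from above. It starts between 0 and 0.3 and stays where it is left (under 1 N of push near its end moves it).
- lamp_box: Fixed grey block 130 (its x) x 110 x 60 mm high, left or right of the viewer, with the pointer on top; origin under its centre. The pointer sweeps over its -x side, which looks towards the robot: from 0.7 rad to the +y side of its -x direction to 0.7 rad to the -y side.
- pointer_hub (a point): On the pointer's vertical axis, 85 mm above the table, just under the top of its 28 mm wide hub (86 mm).
- pointer_tip (a point): On top of the pointer's arm near its end, 60 mm from its axis, 85 mm above the table. The black arm is 11 mm wide, reaches 62 mm from the axis and lies 71 to 85 mm above the table (box top at 60 mm). The stop pin is 8 mm thick, 18 mm high, on the box top 50 mm from the axis, just beyond the arm at 1.4 rad.
- slide_box: Bystander: cardboard slide box 76 x 30 x 28 mm beside the viewer; origin under its centre.
- dropper: Bystander: amber dropper bottle 32 mm across and 70 mm high, behind the lamp box; origin under its centre.
- beaker: Bystander: small glass beaker 56 mm across and 60 mm high; origin under its centre.
- stain_jar: Bystander: glass jar with white cap, 54 mm across and 60 mm high; origin under its centre.
- eraser: Bystander: rubber eraser 45 x 22 x 14 mm beside the viewer; origin under its centre.
- weight: Bystander: brass balance weight 32 mm across and 42 mm high; origin under its centre.
Things that resemble listed ones, but are neither listed nor needed, are in the scene too. Leave any green or pink look-alike of the lamp_box alone.

How it is judged:
By the outcome, as a careful person would: the job done as asked, in the order asked, and still so for the second after the job is handed in, with the robot touching nothing.
It also fails if it takes over 58 s, if anything falls off the work surface, if the arm or the gripper's body presses on something with over 40 N, if the wrist force passes 120 N, or if a joint passes its speed limit or range.

## Working session

There is one attempt and no reset: what is moved stays moved. The work goes in short steps, Python scripts to look and compute and a shell command to move; the robot and the scene stay as the last step left them, time stands still between calls to the robot, and variables do not carry over. Pictures are saved under pics/ and viewed, and the job is handed in when it is done.

```bash
ls; mkdir -p pics
python3 - <<'E'
from bench import r
import cv2
s=r.sense(); print(s)
for n in ("scene","side"):
    p,d=r.snapshot(n); cv2.imwrite(f"pics/{n}0.png",p); c=r.get_calibration(n); print(n,c)
E
```

```text
pics
{'time': 0.0, 'joint_pos': array([-7.59433628e+01,  7.51530403e+00,  8.53284319e+01, -3.01705747e-03,
        8.72633346e+01, -4.89144871e+00]), 'qd': array([ 0.08740296, -0.02427194,  0.08052242, -0.02522536, -0.03214814,
       -0.022709  ]), 'joint_efforts': array([ 1.50617329e-04, -5.69408655e+01, -5.00542653e+01, -2.01705602e-04,
        1.50941941e-02, -3.69349522e-06]), 'tool_pos': array([ 194.71026322, -566.94065716,  230.25053023]), 'tcp_rot': array([-1.79893062e+02, -6.12734139e-03,  1.89482270e+01]), 'ft_force': array([-0.06178793,  0.48280687, -0.27415659]), 'wrist_torque': array([-0.05832841, -0.01014862, -0.03453966]), 'finger_gap': 85.36780360664794}
scene {'mtx': array([[442.98036722,   0.        , 260.07167462],
       [  0.        , 442.98036722, 194.9047291 ],
       [  0.        ,   0.        ,   1.        ]]), 'k1': -0.06601578864294778, 'cam_to_world': array([[-3.79197804e-01,  7.05369135e-01, -5.98885139e-01,
         1.28438386e+03],
       [ 9.25158532e-01,  2.77087709e-01, -2.59430325e-01,
         2.81437979e+02],
       [-1.70504328e-02, -6.52439105e-01, -7.57649324e-01,
         1.04642066e+03],
       [ 0.00000000e+00,  0.00000000e+00,  0.00000000e+00,
         1.00000000e+00]])}
side {'mtx': array([[347.64688901,   0.        , 258.71456938],
       [  0.        , 347.64688901, 196.75223962],
       [  0.        ,   0.        ,   1.        ]]), 'k1': 0.03017191036458752, 'cam_to_world': array([[-8.02215854e-01, -4.30386214e-01,  4.13784281e-01,
         6.09597202e+01],
       [-5.97031654e-01,  5.80280460e-01, -5.53920385e-01,
         6.08269480e+02],
       [-1.71123561e-03, -6.91406028e-01, -7.22464377e-01,
         9.04378134e+02],
       [ 0.00000000e+00,  0.00000000e+00,  0.00000000e+00,
         1.00000000e+00]])}
```

View pics/scene0.png

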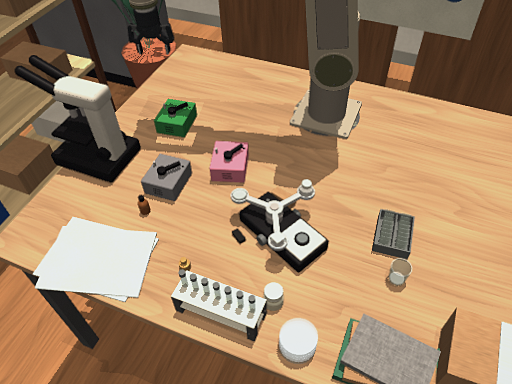

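View pics/side0.png

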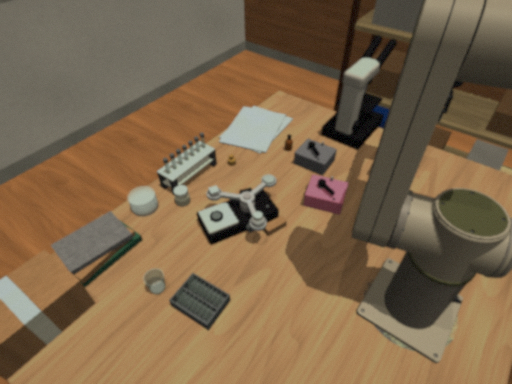

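The scene picture shows the carousel hub near (276,210), the lens near (302,239), cups at (240,196), (306,188) and (278,241), the grey lamp box at (167,176), and green (175,117) and pink (229,160) look-alikes. Next I'll zoom in and run the networks.

```bash
cat > h.py <<'E'
from bench import r
import numpy as np, cv2
def ray(n,px,c=None):
    c=c or r.get_calibration(n); K=c["mtx"];k=c["k1"]
    d=np.array([(px[0]-K[0,2])/K[0,0],(px[1]-K[1,2])/K[1,1]]);u=d.copy()
    for _ in range(20): u=d/(1+k*(u@u))
    T=c["cam_to_world"]; return T[:3,3],T[:3,:3]@np.array([u[0],u[1],1.])
def at_z(n,px,z,c=None):
    o,v=ray(n,px,c); return o+v*(z-o[2])/v[2]
def proj(n,P,c=None):
    c=c or r.get_calibration(n);K=c["mtx"];T=c["cam_to_world"]
    q=T[:3,:3].T@(np.array(P,float)-T[:3,3]);u=q[:2]/q[2];u=u*(1+c["k1"]*(u@u))
    return K[:2,:2]@u+K[:2,2]
E
python3 - <<'E'
from h import *
Z=dict(wheel=80,cup0=80,lens=61,jar_mid=105,dish_mid=91,block_mid=96,pointer_hub=85,pointer_tip=85,lamp_box=0,slide_box=0,dropper=0,beaker=0,stain_jar=0,eraser=0,weight=0)
for n in ("scene",):
  p,d=r.snapshot(n)
  cv2.imwrite("pics/s1.png",cv2.resize(p[160:290,130:330],None,fx=4,fy=4,interpolation=cv2.INTER_CUBIC))
  for t in Z:
    for o in r.landmark_of(t,n)[:4]:
        print(n,t,round(o["conf"],2),np.round(o["pixel"],1),np.round(at_z(n,o["pixel"],Z[t])))
print(r.sense()["time"])
E
```

```text
scene wheel 0.63 [273.2 206.7] [547.   2.  80.]
scene cup0 0.58 [187.  267.6] [ 814. -130.   80.]
scene cup0 0.57 [306.2 192.8] [464.  71.  80.]
scene lens 0.73 [304.6 237.3] [602. 114.  61.]
scene lens 0.44 [275.4 238. ] [633.  41.  61.]
scene lens 0.34 [185.5 265.5] [ 800. -145.   61.]
scene lens 0.23 [143.9 209.9] [ 681. -346.   61.]
scene jar_mid 0.48 [307.4 188.9] [470.  75. 105.]
scene dish_mid 0.68 [240.7 194.8] [549. -97.  91.]
scene block_mid 0.55 [277.  237.7] [654.  53.  96.]
scene pointer_hub 0.77 [171.4 105.5] [ 255. -494.   85.]
scene pointer_hub 0.63 [225.4 152. ] [ 400. -216.   85.]
scene pointer_hub 0.56 [159.6 171. ] [ 547. -368.   85.]
scene pointer_hub 0.51 [239.1 238.8] [686. -41.  85.]
scene pointer_tip 0.69 [178.5 158.6] [ 479. -340.   85.]
scene pointer_tip 0.59 [237.1 142.1] [ 345. -201.   85.]
scene pointer_tip 0.45 [186.1 102.3] [ 221. -454.   85.]
scene lamp_box 0.74 [170.2 181.8] [ 512. -368.    0.]
scene lamp_box 0.71 [163.  170.2] [ 475. -416.    0.]
scene lamp_box 0.64 [230.1 164.9] [ 372. -219.    0.]
scene lamp_box 0.63 [177.8 126.5] [ 263. -479.    0.]
scene slide_box 0.77 [282.3 201.9] [459.  -3.   0.]
scene slide_box 0.75 [303.7 191.5] [394.  45.   0.]
scene dropper 0.48 [145.4 212.8] [ 651. -375.    0.]
scene beaker 0.74 [395.1 277.8] [597. 373.   0.]
scene beaker 0.23 [145.6 211.7] [ 647. -376.    0.]
scene stain_jar 0.55 [271.9 300.1] [779.  88.   0.]
scene eraser 0.68 [238.2 239.2] [636. -72.   0.]
scene weight 0.47 [191.  268.6] [ 773. -152.    0.]
0.9
```

View pics/s1.png

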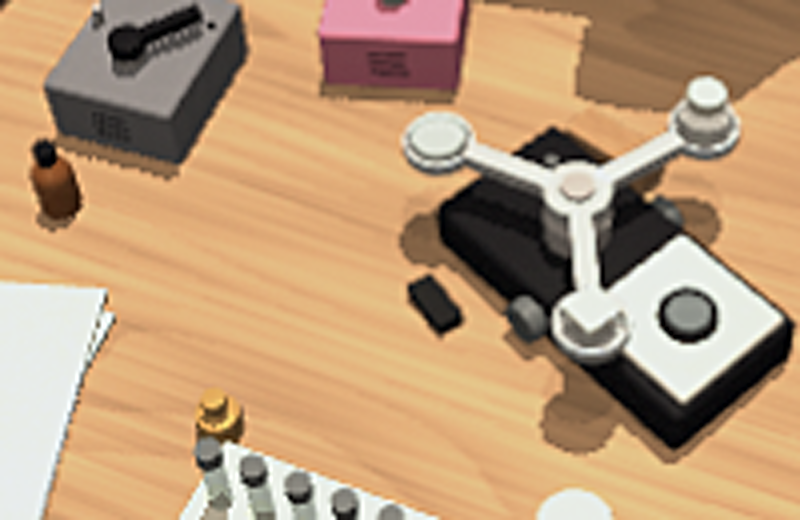

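Run:
```python
from h import *
pts=dict(hub=((274.25,205.75),98),lens=((302.25,238.25),61),jartop=((306.75,183.2),126),blockcup=((277.5,241.2),92),dish=((239.25,194.5),98),phub=((161.5,170.5),86),ptip=((179,163.5),85),pin=((154.5,164.5),78),dot=((182.5,166.5),60))
W={k:at_z("scene",*v) for k,v in pts.items()}
for k,v in W.items(): print(k,np.round(v))
h=W["hub"]
for k in("lens","jartop","blockcup","dish"):
  q=(W[k]-h)[:2];print(k,np.hypot(*q).round(1),np.degrees(np.arctan2(q[1],q[0])).round(1))
# lamp box from depth
p,d=r.snapshot("scene")
c=r.get_calibration("scene")
for px in [(274,206),(302,238),(165,183)]: 
  o,v=ray("scene",px,c); print(px,np.round(o+v*d[px[1],px[0]]))
cv2.imwrite("pics/s2.png",cv2.resize(p[145:210,130:205],None,fx=8,fy=8,interpolation=cv2.INTER_CUBIC))
```

```text
hub [557.   8.  98.]
lens [607. 109.  61.]
jartop [469.  72. 126.]
blockcup [661.  57.  92.]
dish [555. -99.  98.]
phub [ 544. -363.   86.]
ptip [ 498. -328.   85.]
pin [ 523. -402.   78.]
dot [ 485. -327.   60.]
lens 112.4 63.6
jartop 108.5 144.2
blockcup 114.9 25.4
dish 107.0 -91.1
(274, 206) [558.   8.  98.]
(302, 238) [607. 108.  62.]
(165, 183) [ 566. -343.   60.]
```

View pics/s2.png

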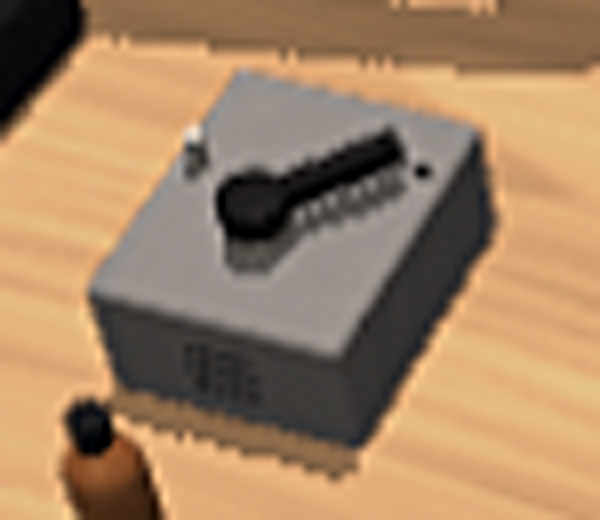

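Candidates:
- **Jar (tallest, shoulder and narrower lid):** cup at (306,186). The others are the dish at (240,195) and the block at (277,240).
- **Lamp box:** grey at (167,176). The green (175,117) and pink (229,160) boxes are look-alikes.

I choose the jar at (306,186) and the grey box. The crop agrees with both. Next I'll close the gripper and move over the carousel.

```bash
python3 -m crank '[[[0.02,-0.02,-0.01,0,0,0],[0.06,-0.058,-0.03,0,0,0],[0.104,-0.101,-0.03,0,0,0],[0.148,-0.144,-0.03,0,0,0],[0.192,-0.187,-0.03,0,0,0],[0.236,-0.23,-0.03,0,0,0],[0.28,-0.273,-0.03,0,0,0],[0.324,-0.316,-0.03,0,0,0],[0.36,-0.35,-0.03,0,0,0],[0.38,-0.37,-0.03,0,0,0]]]' 1 20
python3 - <<'E'
from h import *
s=r.sense();print(s["time"],s["tool_pos"],s["tcp_rot"],s["finger_gap"])
c=r.get_calibration("wrist");p,d=r.snapshot("wrist");cv2.imwrite("pics/w1.png",p)
print(c["cam_to_world"].round(2),c["mtx"],c["k1"])
np.savez("w1.npz",d=d)
for P in((557,8,98),(607,109,61),(469,72,126)): print(proj("wrist",P,c))
E
```

```text
time: 2.2
tool_pos: [434.9, -91.8, 261.6]
tcp_rot: [180.0, -0.0, 19.1]
ft_force: [0.2, -0.7, 0.0]
finger_gap: 0.2
2.2 [434.8740371  -91.79852071 261.55595571] [ 1.79991622e+02 -4.20433402e-02  1.90883718e+01] 0.1996792801333694
[[ 3.3000e-01 -9.0000e-01 -2.7000e-01  5.0503e+02]
 [-9.4000e-01 -3.1000e-01 -9.0000e-02 -6.6730e+01]
 [-0.0000e+00  2.9000e-01 -9.6000e-01  4.0448e+02]
 [ 0.0000e+00  0.0000e+00  0.0000e+00  1.0000e+00]] [[265.88976655   0.         259.70143173]
 [  0.         265.88976655 199.48992049]
 [  0.           0.           1.        ]] -0.030091050413066284
[208.10104176  45.73207123]
[139.45112971 -24.57960994]
[117.38140572 108.19312224]
```

View pics/w1.png

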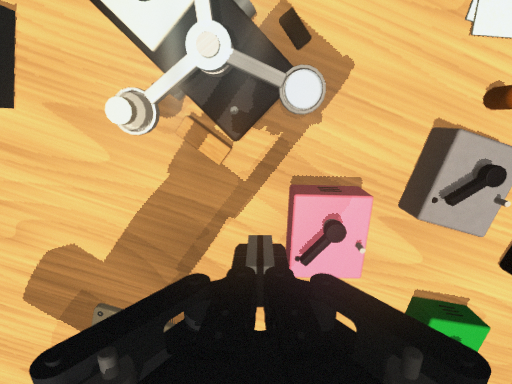

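The wrist picture shows the hub at (208,44), the jar lid at (120,107), the dish at (302,88), and the grey lamp box pointer hub at (491,175). All of this agrees with the scene camera. Next I'll move over the gap behind the jar arm and turn the tool along the push direction.

```bash
python3 - <<'E'
from h import *
# recompute from w1 : pose still same
c=r.get_calibration("wrist")
for k,px,z in(("hub",(208,44),98),("jarlid",(120,107),126),("dish",(302,88),98),("phub",(491,175),86),("ptip",(451,199),85),("pin",(502,201),78),("dot",(434.5,200.5),60)): print(k,at_z("wrist",px,z,c).round(1))
E
python3 -m crank '[[[0.01,-0.008,0,0,0,-0.06],[0.03,-0.022,0.01,0,0,-0.2],[0.055,-0.04,0.02,0,0,-0.35],[0.075,-0.055,0.03,0,0,-0.5],[0.089,-0.0645,0.04,0,0,-0.63],[0.089,-0.0645,0.04,0,0,-0.63]]]'
python3 - <<'E'
from h import *
s=r.sense();print(s["time"],s["tool_pos"],s["tcp_rot"],s["finger_gap"])
c=r.get_calibration("wrist");p,d=r.snapshot("wrist");cv2.imwrite("pics/w2.png",p)
import pickle;pickle.dump(c,open("w2.pkl","wb"))
for P in((557,8,98),(607,109,61),(469,72,126)): print(proj("wrist",P,c))
E
```

```text
hub [559.4  10.8  98. ]
jarlid [471.7  71.9 126. ]
dish [551.4 -96.7  98. ]
phub [ 539.5 -357.4   86. ]
ptip [ 495.2 -325.8   85. ]
pin [ 515.5 -398.8   78. ]
dot [ 484.9 -325.3   60. ]
time: 3.0
tool_pos: [498.5, 0.7, 220.7]
tcp_rot: [-179.9, -0.1, 55.3]
ft_force: [0.0, -1.0, -0.0]
finger_gap: -0.2
3.0 [498.4657652    0.66851092 220.70435084] [-1.79902098e+02 -7.87751107e-02  5.53276876e+01] -0.151750843588506
[304.40781448 156.61595768]
[287.5676391   42.19473023]
[187.81631284 157.84362246]
```

View pics/w2.png

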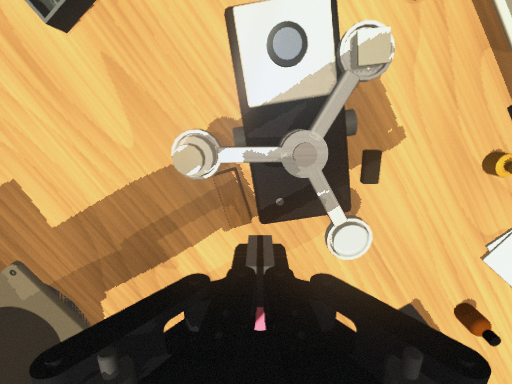

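```bash
python3 - <<'E'
from h import *
import pickle
c=pickle.load(open("w2.pkl","rb"))
q=lambda px,z:at_z("wrist",px,z,c)[:2]
h=q((304,153.5),98);print("hub",h)
for k,px,z in(("lens",(287.5,44),61),("jarcup",(195.5,154),92),("blockcup",(367,50),92),("dishcup",(349,238),92),("jararm",(240,154.5),94),("blockarm",(345,89),94)):
  v=q(px,z)-h;print(k,(v+h).round(1),np.hypot(*v).round(1),np.degrees(np.arctan2(v[1],v[0])).round(1))
E
python3 -c "
import cv2;p=cv2.imread('pics/w2.png');cv2.imwrite('pics/w2z.png',cv2.resize(p[0:270,160:410],None,fx=2.2,fy=2.2,interpolation=cv2.INTER_CUBIC))"
```

```text
hub [558.30093135  10.85195581]
lens [606.  107.6] 107.9 63.8
jarcup [467.6  72. ] 109.4 146.0
blockcup [657.4  57.5] 109.6 25.2
dishcup [550.7 -98.7] 109.8 -94.0
jararm [504.9  45.9] 63.9 146.8
blockarm [623.   39.7] 70.8 24.0
```

View pics/w2z.png

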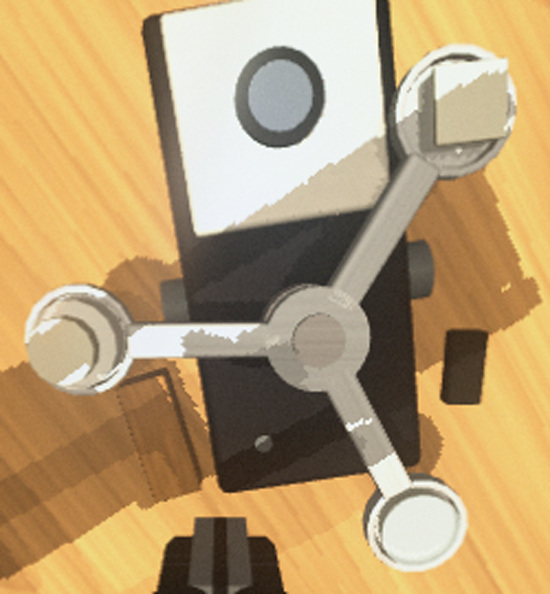

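The viewer runs diagonally. The hub is at (304,154), the lens at (287,44), the jar at (192,155), and the fingertips at (260,238) are in the free gap. The axis is about (558.3,10.5), the jar arm is at 145.9° and the lens at 63.8°, so the carousel needs an 82° clockwise turn. Next I'll lower the fingertip beside the jar arm.

```bash
python3 -m crank '[[[0.003,-0.008,0.02,0,0,0],[0.0065,-0.016,0.06,0,0,0],[0.0065,-0.016,0.1,0,0,0],[0.0065,-0.016,0.125,0,0,0],[0.0065,-0.016,0.137,0,0,0],[0.0065,-0.016,0.137,0,0,0]]]'
python3 - <<'E'
from h import *
s=r.sense();print(s["time"],s["tool_pos"],s["tcp_rot"],s["ft_force"])
p,d=r.snapshot("wrist");cv2.imwrite("pics/w3.png",p)
def row(pos0,yaw0,phi,off,rad=60,ax=(558.3,10.5),z=84,yawoff=-90):
    a=np.radians(phi);t=np.array(ax)+rad*np.array([np.cos(a),np.sin(a)])+off*np.array([-np.sin(a),np.cos(a)])
    dx,dy=t-np.array(pos0[:2]);y=np.radians(yaw0)
    return np.round([(dx*np.cos(y)+dy*np.sin(y))/1e3,(dx*np.sin(y)-dy*np.cos(y))/1e3,(pos0[2]-z)/1e3,0,0,-np.radians(phi+yawoff-yaw0)],3).tolist()
for phi,off in [(145.9,30),(145.9,24),(145.9,19),(142,19),(136,19),(130,19),(124,19),(118,19),(112,19),(106,19)]: print(phi,row(s["tool_pos"],s["tcp_rot"][2],phi,off))
E
```

```text
time: 3.8
tool_pos: [488.8, 14.2, 84.5]
tcp_rot: [-179.9, -0.1, 55.1]
ft_force: [0.3, -0.7, -0.6]
finger_gap: 0.2
3.8 [488.83864598  14.23116809  84.46873429] [-1.79926152e+02 -6.04668905e-02  5.50812766e+01] [ 0.27214936 -0.65686043 -0.62512275]
145.9 [0.006, -0.0, 0.0, 0.0, 0.0, -0.014]
145.9 [0.012, -0.001, 0.0, 0.0, 0.0, -0.014]
145.9 [0.017, -0.001, 0.0, 0.0, 0.0, -0.014]
142 [0.021, -0.002, 0.0, 0.0, 0.0, 0.054]
136 [0.027, -0.003, 0.0, 0.0, 0.0, 0.158]
130 [0.034, -0.004, 0.0, 0.0, 0.0, 0.263]
124 [0.041, -0.004, 0.0, 0.0, 0.0, 0.368]
118 [0.047, -0.003, 0.0, 0.0, 0.0, 0.473]
112 [0.054, -0.002, 0.0, 0.0, 0.0, 0.577]
106 [0.06, 0.001, 0.0, 0.0, 0.0, 0.682]
```

View pics/w3.png

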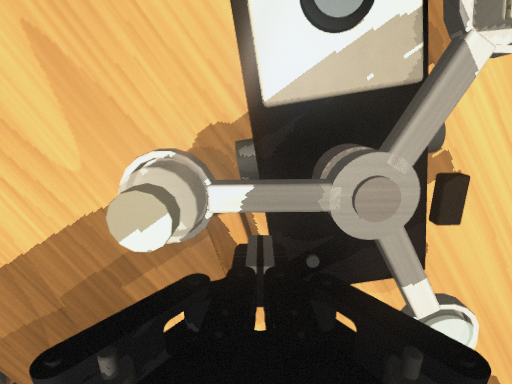

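Run:
```python
from h import *
s=r.sense();c=r.get_calibration("wrist");p,d=r.snapshot("wrist")
T=s["tool_pos"];y=np.radians(s["tcp_rot"][2])
for px in [(260,240),(248,250),(240,262),(234,275),(215,285),(205,280),(190,285),(160,297),(120,320),(150,215),(165,170)]:
  z=d[px[1],px[0]]
  if z<=0: print(px,'none');continue
  o,v=ray("wrist",px,c);P=o+v*z-T
  print(px,"tool x %.0f y %.0f up %.0f"%(P[0]*np.cos(y)+P[1]*np.sin(y),P[0]*np.sin(y)-P[1]*np.cos(y),P[2]))
```

```text
(260, 240) tool x 12 y -0 up 11
(248, 250) tool x 12 y -6 up 23
(240, 262) tool x 8 y -10 up 27
(234, 275) tool x 13 y -11 up 47
(215, 285) tool x 8 y -19 up 47
(205, 280) tool x 13 y -22 up 50
(190, 285) tool x 13 y -27 up 54
(160, 297) tool x 13 y -37 up 61
(120, 320) tool x 13 y -46 up 73
(150, 215) tool x 38 y -45 up 42
(165, 170) tool x 52 y -45 up 20
```

```bash
python3 -m crank '[[[0.005,0,0,0,0,-0.014],[0.01,-0.001,0,0,0,-0.014],[0.014,-0.001,0,0,0,-0.014],[0.017,-0.001,0,0,0,0],[0.021,-0.002,0,0,0,0.054],[0.0255,-0.003,0,0,0,0.13],[0.03,-0.0035,0,0,0,0.21],[0.0355,-0.004,0,0,0,0.29],[0.041,-0.004,0,0,0,0.368],[0.045,-0.003,0,0,0,0.44]]]'
python3 - <<'E'
from h import *
s=r.sense();print(s["time"],s["tool_pos"],s["tcp_rot"],s["ft_force"])
c=r.get_calibration("wrist");p,d=r.snapshot("wrist");cv2.imwrite("pics/w4.png",p)
def row(pos0,yaw0,phi,off,rad=60,ax=(558.3,10.5),z=84,yawoff=-90):
    a=np.radians(phi);t=np.array(ax)+rad*np.array([np.cos(a),np.sin(a)])+off*np.array([-np.sin(a),np.cos(a)])
    dx,dy=t-np.array(pos0[:2]);y=np.radians(yaw0)
    return np.round([(dx*np.cos(y)+dy*np.sin(y))/1e3,(dx*np.sin(y)-dy*np.cos(y))/1e3,(pos0[2]-z)/1e3,0,0,-np.radians(phi+yawoff-yaw0)],3).tolist()
for phi in (120,115,110,105,100,95,90,85,80,75,70): print(phi,row(s["tool_pos"],s["tcp_rot"][2],phi,19.5))
E
```

```text
time: 5.15
tool_pos: [513.1, 53.3, 85.7]
tcp_rot: [-180.0, -0.1, 29.7]
ft_force: [-2.2, 0.7, 0.3]
finger_gap: -0.6
5.15 [513.0918802   53.30477636  85.74425502] [-1.79963654e+02 -1.02784249e-01  2.97420555e+01] [-2.15347677  0.72181487  0.27962849]
120 [-0.002, -0.0, 0.002, 0.0, 0.0, -0.005]
115 [0.004, -0.002, 0.002, 0.0, 0.0, 0.083]
110 [0.009, -0.003, 0.002, 0.0, 0.0, 0.17]
105 [0.014, -0.003, 0.002, 0.0, 0.0, 0.257]
100 [0.02, -0.003, 0.002, 0.0, 0.0, 0.345]
95 [0.025, -0.003, 0.002, 0.0, 0.0, 0.432]
90 [0.031, -0.002, 0.002, 0.0, 0.0, 0.519]
85 [0.036, -0.001, 0.002, 0.0, 0.0, 0.606]
80 [0.041, 0.001, 0.002, 0.0, 0.0, 0.694]
75 [0.046, 0.003, 0.002, 0.0, 0.0, 0.781]
70 [0.051, 0.006, 0.002, 0.0, 0.0, 0.868]
```

View pics/w4.png

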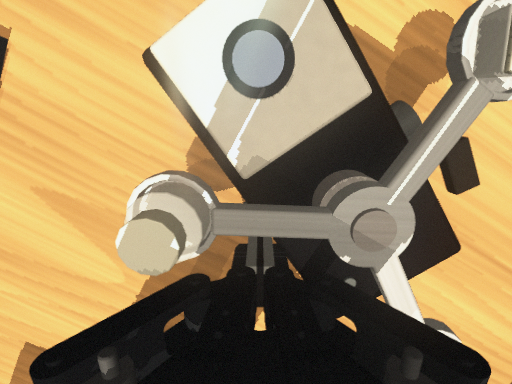

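The push is working, and the jar is still seated at (165,220). I'll carry on.

```bash
python3 -m crank '[[[0.004,-0.002,0.001,0,0,0.083],[0.009,-0.003,0.001,0,0,0.17],[0.014,-0.003,0.001,0,0,0.257],[0.02,-0.003,0.001,0,0,0.345],[0.025,-0.003,0.001,0,0,0.432],[0.031,-0.002,0.001,0,0,0.519],[0.036,-0.001,0.001,0,0,0.606],[0.041,0.001,0.001,0,0,0.694],[0.045,0.003,0.001,0,0,0.76],[0.046,0.003,0.001,0,0,0.781]]]'
python3 - <<'E'
from h import *
s=r.sense();print(s["time"],s["tool_pos"],s["tcp_rot"],s["ft_force"])
import pickle
c=r.get_calibration("wrist");p,d=r.snapshot("wrist");cv2.imwrite("pics/w5.png",p);pickle.dump(c,open("w5.pkl","wb"))
p,d=r.snapshot("scene");cv2.imwrite("pics/s5.png",cv2.resize(p[150:290,220:360],None,fx=4,fy=4,interpolation=cv2.INTER_CUBIC))
E
```

```text
time: 6.45
tool_pos: [554.9, 73.7, 84.6]
tcp_rot: [-179.9, -0.0, -15.2]
ft_force: [-0.7, -1.0, -0.2]
finger_gap: 0.3
6.45 [554.85612251  73.69879427  84.63504668] [-1.79892283e+02 -4.03295775e-02 -1.51963919e+01] [-0.74230968 -0.98434838 -0.17649998]
```

View pics/w5.png

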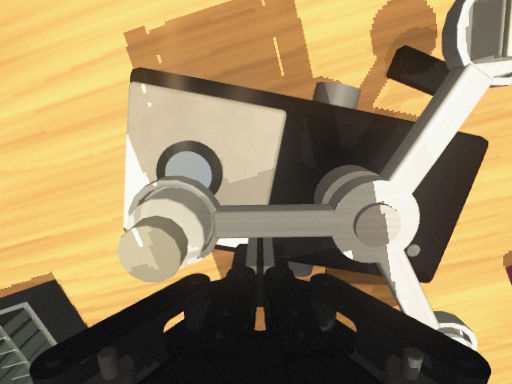

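View pics/s5.png

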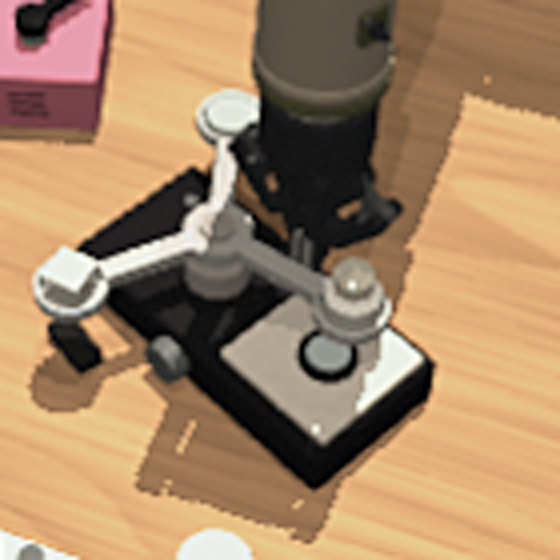

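```bash
python3 - <<'E'
from h import *
import pickle
c=pickle.load(open("w5.pkl","rb"));q=lambda px,z:at_z("wrist",px,z,c)[:2]
ang=lambda v:np.degrees(np.arctan2(v[1],v[0])).round(1)
h=q((378,224),98);print(h,q((188,172),61))
a,b=q((228,221),94),q((325,220.5),94);print(ang(a-b),a-h,ang(a-h))
for n,px in(("lid",(151,250)),):print(q(px,126),ang(q(px,126)-h),np.hypot(*(q(px,126)-h)))
ax=np.array([558.3,10.5])
print(ang(q((151,250),126)-ax))
s=r.sense()
def row(pos0,yaw0,phi,off,rad=60,ax=(558.3,10.5),z=84,yawoff=-90):
    a=np.radians(phi);t=np.array(ax)+rad*np.array([np.cos(a),np.sin(a)])+off*np.array([-np.sin(a),np.cos(a)])
    dx,dy=t-np.array(pos0[:2]);y=np.radians(yaw0)
    return np.round([(dx*np.cos(y)+dy*np.sin(y))/1e3,(dx*np.sin(y)-dy*np.cos(y))/1e3,(pos0[2]-z)/1e3,0,0,-np.radians(phi+yawoff-yaw0)],4).tolist()
for phi in (74,72,70,68,66,65,64): print(phi,row(s["tool_pos"],s["tcp_rot"][2],phi,19.5))
E
python3 -c "
import cv2;p=cv2.imread('pics/w5.png');cv2.imwrite('pics/w5z.png',cv2.resize(p[130:300,100:430],None,fx=2.4,fy=2.4,interpolation=cv2.INTER_CUBIC))"
```

```text
[559.37973524   8.96729384] [607.39573916 107.88425057]
75.2 [20.85861402 76.58385186] 74.8
[587.16123862 113.96666259] 75.2 108.61251938914008
74.4
74 [0.0012, -0.0002, 0.0007, 0.0, 0.0, 0.0149]
72 [0.0033, -0.0008, 0.0007, 0.0, 0.0, 0.0498]
70 [0.0055, -0.0013, 0.0007, 0.0, 0.0, 0.0847]
68 [0.0076, -0.0018, 0.0007, 0.0, 0.0, 0.1197]
66 [0.0098, -0.0022, 0.0007, 0.0, 0.0, 0.1546]
65 [0.0109, -0.0024, 0.0007, 0.0, 0.0, 0.172]
64 [0.012, -0.0025, 0.0007, 0.0, 0.0, 0.1895]
```

View pics/w5z.png

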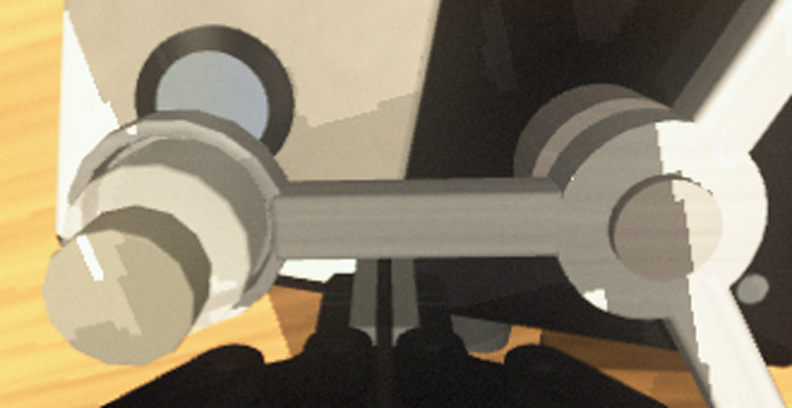

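The jar is at about 75° and the lens at about 64°. I'll push gently to 66°, then look again.

```bash
python3 -m crank '[[[0.0018,-0.0004,0.0005,0,0,0.025],[0.0038,-0.0009,0.0005,0,0,0.058],[0.0058,-0.0014,0.0005,0,0,0.09],[0.0076,-0.0018,0.0005,0,0,0.12],[0.009,-0.002,0.0005,0,0,0.142],[0.0098,-0.0022,0.0005,0,0,0.155],[0.0098,-0.0022,0.0005,0,0,0.155]]]'
python3 - <<'E'
from h import *
s=r.sense();print(s["time"],s["tool_pos"],s["tcp_rot"],s["ft_force"])
import pickle
c=r.get_calibration("wrist");p,d=r.snapshot("wrist");cv2.imwrite("pics/w6.png",p);pickle.dump(c,open("w6.pkl","wb"))
cv2.imwrite('pics/w6z.png',cv2.resize(p[130:300,100:430],None,fx=2.4,fy=2.4,interpolation=cv2.INTER_CUBIC))
p,d=r.snapshot("scene");cv2.imwrite("pics/s6.png",cv2.resize(p[180:270,260:350],None,fx=6,fy=6,interpolation=cv2.INTER_CUBIC))
E
```

```text
time: 7.42
tool_pos: [565.0, 73.2, 84.3]
tcp_rot: [-179.9, -0.1, -24.0]
ft_force: [-1.1, -0.1, -0.6]
finger_gap: 0.0
7.425 [565.0266202   73.17154157  84.27590299] [-1.79880436e+02 -5.40891198e-02 -2.40304346e+01] [-1.12690383 -0.06031008 -0.61824189]
```

View pics/w6z.png

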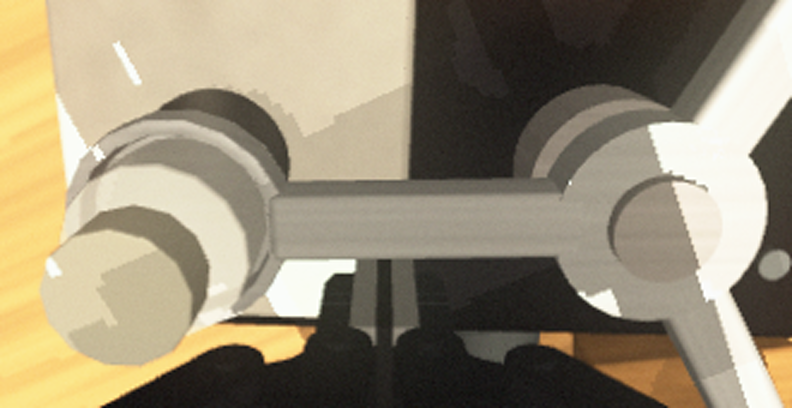

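View pics/s6.png

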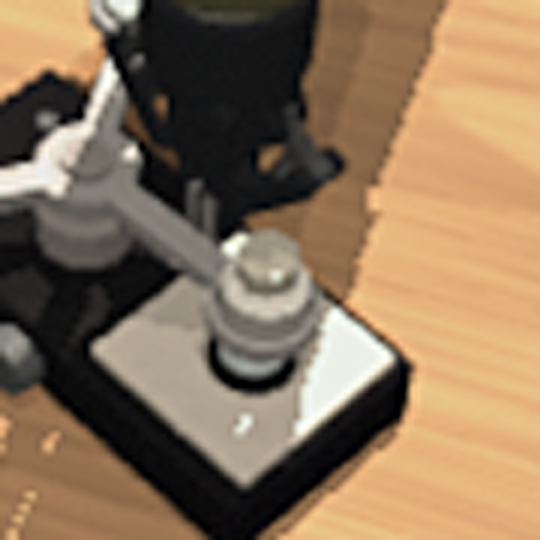

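Run:
```python
from h import *
import pickle
c=pickle.load(open("w6.pkl","rb"));q=lambda px,z:at_z("wrist",(100+px[0]/2.4,130+px[1]/2.4),z,c)[:2]
ang=lambda v:np.degrees(np.arctan2(v[1],v[0])).round(1)
h=q((664,226),98)
L=q((211,167),61);lid=q((117,292),126);cup=q((170,223),92)
print("hub",h,"lens",L,ang(L-h),"lid",lid,ang(lid-h),"cup",cup,ang(cup-h))
e=q((415,0),61)-q((408,180),61);print("plate edge",ang(e),ang(e)+90)
for z,a,b in((94,(290,195),(560,193)),(94,(290,258),(560,257))): print("arm edge",ang(q(a,z)-q(b,z)))
# lens ellipse predicted for scene-based
print(proj("scene",(L[0],L[1],61)))
```

```text
hub [559.79420908   9.30816968] lens [605.93983848 107.59647136] 64.9 lid [602.7821979  109.11888982] 66.7 cup [602.96823552 110.70579883] 66.9
plate edge -25.5 64.5
arm edge 66.5
arm edge 66.3
[301.891176   237.82064286]
```

```bash
python3 -m crank '[[[0.0006,-0.0001,0,0,0,0.01],[0.0014,-0.0003,0,0,0,0.022],[0.0022,-0.0004,0,0,0,0.036],[0.0022,-0.0004,0,0,0,0.036]]]'
python3 -m crank '[[[-0.003,0,0,0,0,0],[-0.012,0,0,0,0,0],[-0.022,0,-0.02,0,0,0],[-0.028,0,-0.06,0,0,0],[-0.035,0,-0.1,0,0,0],[-0.04,0,-0.13,0,0,0],[-0.04,0,-0.13,0,0,0]]]'
python3 - <<'E'
from h import *
s=r.sense();print(s["time"],s["tool_pos"],s["tcp_rot"],s["ft_force"])
import pickle
c=r.get_calibration("wrist");p,d=r.snapshot("wrist");cv2.imwrite("pics/w7.png",p);pickle.dump(c,open("w7.pkl","wb"))
p,d=r.snapshot("scene");cv2.imwrite("pics/s7.png",cv2.resize(p[180:270,230:350],None,fx=6,fy=6,interpolation=cv2.INTER_CUBIC))
E
```

```text
time: 8.02
tool_pos: [567.3, 72.5, 84.4]
tcp_rot: [-179.9, -0.1, -26.1]
ft_force: [-1.2, 1.2, -0.9]
finger_gap: 0.1
time: 8.9
tool_pos: [532.4, 90.4, 217.8]
tcp_rot: [-179.7, -0.4, -26.1]
ft_force: [-1.0, -0.3, -1.2]
finger_gap: -0.0
8.9 [532.36891183  90.44586859 217.76456834] [-179.7097953    -0.35917711  -26.07054746] [-0.9795495  -0.28773824 -1.23979242]
```

View pics/w7.png

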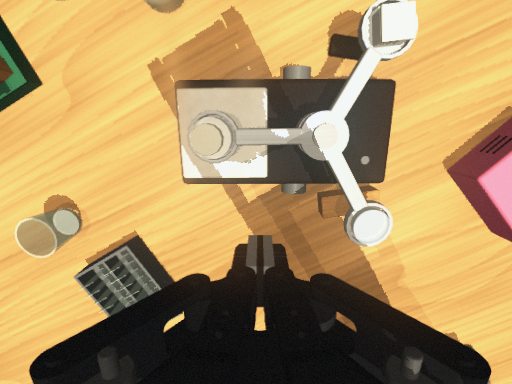

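View pics/s7.png

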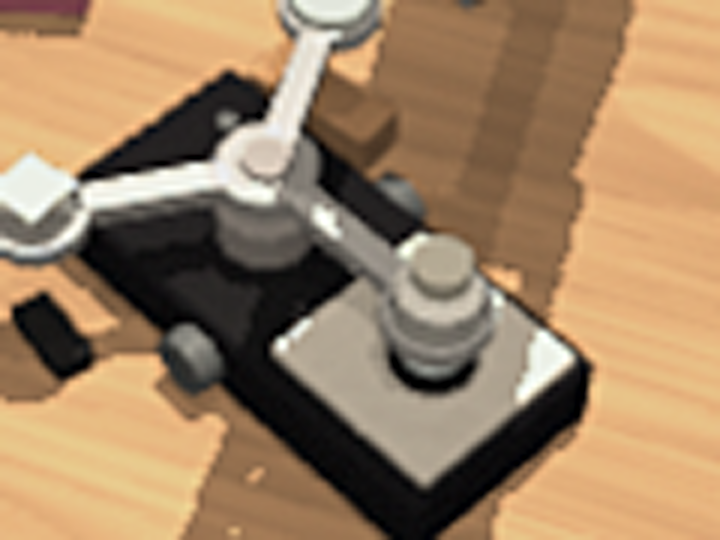

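```bash
python3 -c "
import cv2;p=cv2.imread('pics/w7.png');cv2.imwrite('pics/w7z.png',cv2.resize(p[60:200,165:405],None,fx=3.3,fy=3.3,interpolation=cv2.INTER_CUBIC))"
```

```text
(no output)
```

View pics/w7z.png

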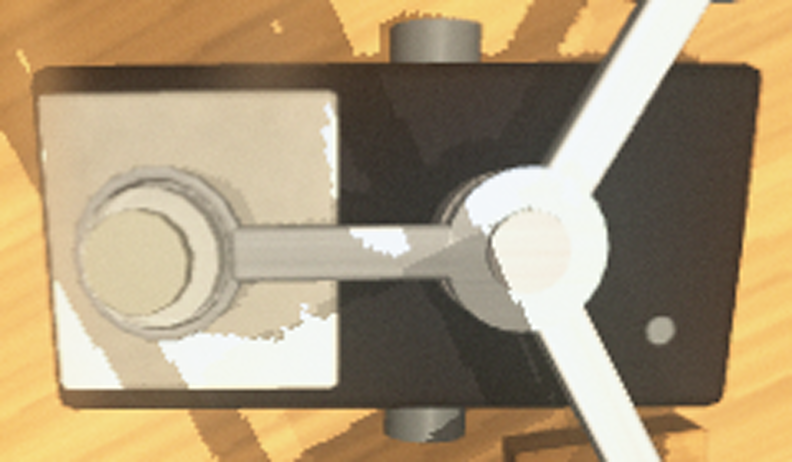

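Run:
```python
from h import *
import pickle
c=pickle.load(open("w7.pkl","rb"));q=lambda px,z:at_z("wrist",(165+px[0]/3.3,60+px[1]/3.3),z,c)[:2]
ang=lambda v:np.degrees(np.arctan2(v[1],v[0])).round(1)
h=q((528,248),98)
for n,a,b,z in(("plate bot",(62,390),(337,387),60),("plate top",(38,95),(337,92),60),("arm up",(240,228),(440,224.5),94),("arm lo",(240,281),(440,277.5),94)): print(n,ang(q(a,z)-q(b,z)))
cen=sum(q(p,60) for p in((62,390),(337,387),(38,95),(337,92)))/4
print("hub",h,"platecen",cen,ang(cen-h))
for n,p,z in(("cup",(160,252),92),("lid",(134,262),126)): 
  w=q(p,z);print(n,w,ang(w-h),np.hypot(*(w-h)))
print("body centreline dir", ang((q((38,80),58)+q((62,405),58))/2-(q((760,70),58)+q((722,405),58))/2))
```

```text
plate bot 64.6
plate top 64.3
arm up 65.0
arm lo 65.0
hub [559.11172661   9.09621949] platecen [602.80909696 102.58550489] 64.9
cup [605.44339922 107.53316375] 64.8 108.79547730339688
lid [605.27430594 108.73995512] 65.1 109.81738377824566
body centreline dir 64.4
```

Run:
```python
from h import *
L=at_z("scene",(302.25,238.25),61)
for n,(x,y),z in(("lidtop",(443,263),126),("cup rim",(438,312),92),("hub",(265,157),98)):
    px=(230+x/6,180+y/6);print(n,px,at_z("scene",px,z).round(1))
print("lens",L, proj("scene",(L[0],L[1],126)),proj("scene",(L[0],L[1],92)))
```

```text
lidtop (303.8333333333333, 223.83333333333334) [606.9 109.5 126. ]
cup rim (303.0, 232.0) [608.4 109.7  92. ]
hub (274.1666666666667, 206.16666666666666) [558.5   8.5  98. ]
lens [606.92643427 108.95660455  61.        ] [303.64610795 223.77217414] [302.90187541 231.49853129]
```

The jar lid sits within about 1–2 mm of the lens centre in both cameras, and the specimens are seated. Now the lamp box: I'll move above its near side, turning the tool.

```bash
python3 -m crank '[[[0.004,0.012,-0.005,0,0,-0.07],[0.016,0.045,-0.01,0,0,-0.2],[0.033,0.095,-0.01,0,0,-0.36],[0.05,0.145,-0.01,0,0,-0.53],[0.067,0.195,-0.01,0,0,-0.7],[0.084,0.245,-0.01,0,0,-0.87],[0.101,0.295,-0.01,0,0,-1.04],[0.118,0.345,-0.01,0,0,-1.2],[0.132,0.385,-0.01,0,0,-1.32],[0.138,0.4,-0.01,0,0,-1.38]]]'
python3 -m crank '[[[0,0,0,0,0,0]]]'
python3 - <<'E'
from h import *
s=r.sense();print(s["time"],s["tool_pos"],s["tcp_rot"],s["ft_force"])
import pickle
c=r.get_calibration("wrist");p,d=r.snapshot("wrist");cv2.imwrite("pics/w8.png",p);pickle.dump(c,open("w8.pkl","wb"))
print(at_z("scene",(140,155),0),proj("wrist",(542,-360,86),c))
E
```

```text
time: 10.25
tool_pos: [477.1, -331.7, 220.8]
tcp_rot: [-179.8, -0.1, 53.0]
ft_force: [-0.2, 0.3, 0.1]
finger_gap: 0.3
time: 10.38
tool_pos: [476.0, -332.3, 218.8]
tcp_rot: [-179.7, -0.1, 52.9]
ft_force: [-0.5, 1.0, -0.5]
finger_gap: -0.0
10.375 [ 476.04408429 -332.2584065   218.75625567] [-1.79677460e+02 -1.18544033e-01  5.28653275e+01] [-0.46983393  0.99491703 -0.46699992]
[ 440.7589921  -527.86486048    0.        ] [326.4818492  176.09223261]
```

View pics/w8.png

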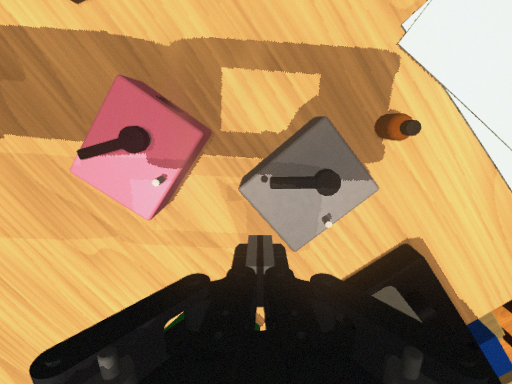

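The grey box has its pointer hub at (327,182), tip at (272,183), off dot at (264,179) and stop pin at (328,220). The pink look-alike is at (140,145). The microscope base at the lower right stays clear.

Run:
```python
from h import *
import pickle
c=pickle.load(open("w8.pkl","rb"));q=lambda px,z:at_z("wrist",px,z,c)[:2]
p=cv2.imread("pics/w8.png");cv2.imwrite("pics/w8z.png",cv2.resize(p[105:260,230:390],None,fx=4,fy=4,interpolation=cv2.INTER_CUBIC))
ang=lambda v:np.degrees(np.arctan2(v[1],v[0])).round(1)%360
h=q((327,182),86)
for n,px,z in(("tip",(274,183),85),("pintop",(328,224.5),78),("dot",(264,179),60)): w=q(px,z);print(n,w,np.hypot(*(w-h)),ang(w-h))
print(h)
C=[q(x,60) for x in((322,117),(378,186),(295,250),(240,188))];print(np.round(C),"cen",sum(C)/4,ang(C[1]-C[0]),ang(C[2]-C[1]))
```

```text
tip [ 493.2155561  -332.92197788] 56.26883971304197 144.4
pintop [ 513.17600242 -411.10189999] 52.20845889192729 240.4
dot [ 484.21795888 -327.52274264] 66.73284108528438 145.1
[ 538.95163526 -365.69991841]
[[ 576. -310.]
 [ 586. -414.]
 [ 461. -424.]
 [ 455. -319.]] cen [ 519.45998449 -366.99249781] 275.5 184.3
```

View pics/w8z.png

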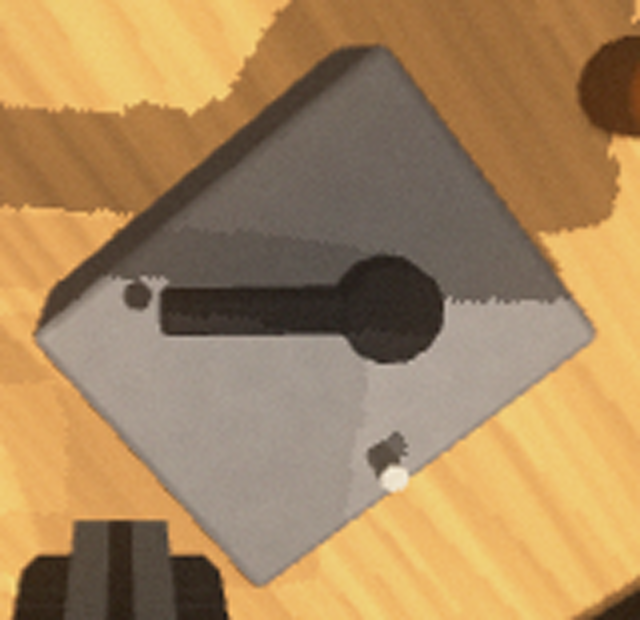

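```bash
python3 -m crank '[[[0.015,0.007,0,0,0,-0.01],[0.035,0.016,0,0,0,-0.026],[0.048,0.0215,0.02,0,0,-0.026],[0.048,0.0215,0.065,0,0,-0.026],[0.048,0.0215,0.105,0,0,-0.026],[0.048,0.0215,0.13,0,0,-0.026],[0.048,0.0215,0.142,0,0,-0.026],[0.048,0.0215,0.142,0,0,-0.026]]]'
python3 - <<'E'
from h import *
s=r.sense();print(s["time"],s["tool_pos"],s["tcp_rot"],s["ft_force"])
import pickle
c=r.get_calibration("wrist");p,d=r.snapshot("wrist");cv2.imwrite("pics/w9.png",p)
p,d=r.snapshot("scene");cv2.imwrite("pics/s9.png",cv2.resize(p[120:220,120:260],None,fx=5,fy=5,interpolation=cv2.INTER_CUBIC))
def row(pos0,yaw0,phi,off,rad=48,ax=(540.5,-363.5),z=76.5):
    a=np.radians(phi);t=np.array(ax)+rad*np.array([np.cos(a),np.sin(a)])-off*np.array([-np.sin(a),np.cos(a)])
    dx,dy=t-np.array(pos0[:2]);y=np.radians(yaw0)
    return np.round([(dx*np.cos(y)+dy*np.sin(y))/1e3,(dx*np.sin(y)-dy*np.cos(y))/1e3,(pos0[2]-z)/1e3,0,0,-np.radians(phi-90-yaw0)],4).tolist()
for phi,off in [(144.4,30),(144.4,24),(144.4,17.5),(148,17),(153,17),(160,17),(167,17),(174,17),(181,17),(188,17),(195,17)]: print(phi,row(s["tool_pos"],s["tcp_rot"][2],phi,off))
E
```

```text
time: 11.42
tool_pos: [521.4, -304.4, 75.2]
tcp_rot: [-179.5, -0.1, 54.4]
ft_force: [-0.1, -0.4, -0.1]
finger_gap: -0.2
11.425 [ 521.35387382 -304.4046053    75.1655017 ] [-1.79519008e+02 -1.32794017e-01  5.43867145e+01] [-0.06400299 -0.35756911 -0.14652507]
144.4 [-0.0069, 0.002, -0.0013, 0.0, 0.0, -0.0002]
144.4 [-0.0129, 0.002, -0.0013, 0.0, 0.0, -0.0002]
144.4 [-0.0194, 0.002, -0.0013, 0.0, 0.0, -0.0002]
148 [-0.023, 0.001, -0.0013, 0.0, 0.0, -0.0631]
153 [-0.0273, -0.0, -0.0013, 0.0, 0.0, -0.1503]
160 [-0.0334, -0.0008, -0.0013, 0.0, 0.0, -0.2725]
167 [-0.0397, -0.0009, -0.0013, 0.0, 0.0, -0.3947]
174 [-0.0458, -0.0002, -0.0013, 0.0, 0.0, -0.5168]
181 [-0.0519, 0.0013, -0.0013, 0.0, 0.0, -0.639]
188 [-0.0577, 0.0035, -0.0013, 0.0, 0.0, -0.7612]
195 [-0.0632, 0.0064, -0.0013, 0.0, 0.0, -0.8834]
```

View pics/w9.png

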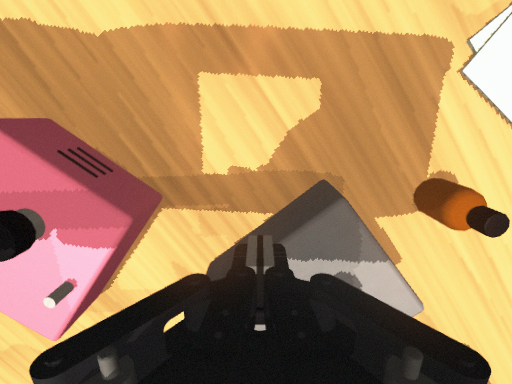

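View pics/s9.png

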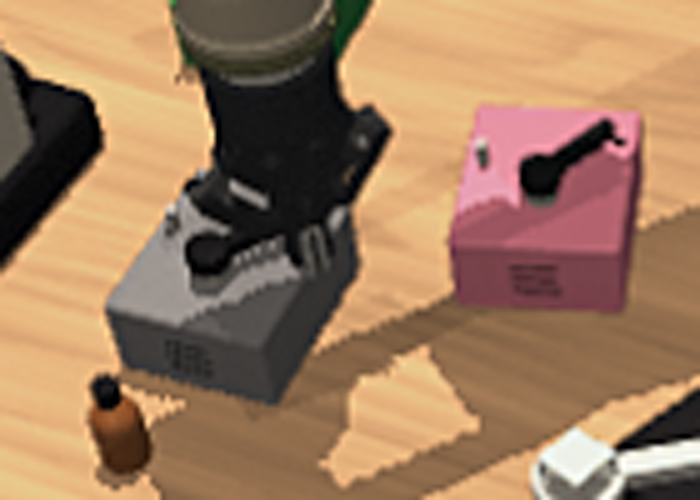

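The fingers stand beside the pointer on its off side, clear of the hub and the pink box. Now I'll push counter-clockwise.

```bash
python3 -m crank '[[[-0.006,0.002,-0.001,0,0,0],[-0.0115,0.002,-0.001,0,0,0],[-0.0155,0.002,-0.001,0,0,0],[-0.0194,0.002,-0.001,0,0,0],[-0.023,0.001,-0.001,0,0,-0.063],[-0.0273,0,-0.001,0,0,-0.15],[-0.0334,-0.0008,-0.001,0,0,-0.272],[-0.0397,-0.0009,-0.001,0,0,-0.395],[-0.0458,-0.0002,-0.001,0,0,-0.517],[-0.051,0.001,-0.001,0,0,-0.62]]]'
python3 - <<'E'
from h import *
s=r.sense();print(s["time"],s["tool_pos"],s["tcp_rot"],s["ft_force"])
p,d=r.snapshot("scene");cv2.imwrite("pics/s10.png",cv2.resize(p[120:220,120:260],None,fx=5,fy=5,interpolation=cv2.INTER_CUBIC))
def row(pos0,yaw0,phi,off,rad=48,ax=(540.5,-363.5),z=76.5):
    a=np.radians(phi);t=np.array(ax)+rad*np.array([np.cos(a),np.sin(a)])-off*np.array([-np.sin(a),np.cos(a)])
    dx,dy=t-np.array(pos0[:2]);y=np.radians(yaw0)
    return np.round([(dx*np.cos(y)+dy*np.sin(y))/1e3,(dx*np.sin(y)-dy*np.cos(y))/1e3,(pos0[2]-z)/1e3,0,0,-np.radians(phi-90-yaw0)],4).tolist()
for phi in (180,185,190,195,200,205,210,215,220,225,228,230): print(phi,row(s["tool_pos"],s["tcp_rot"][2],phi,17))
E
```

```text
time: 12.78
tool_pos: [493.0, -347.6, 78.1]
tcp_rot: [-179.8, -0.3, 90.1]
ft_force: [0.1, 0.4, 0.3]
finger_gap: 0.1
12.775 [ 493.02147508 -347.64641323   78.11630112] [-179.82501205   -0.30498578   90.0888403 ] [0.05929291 0.36066249 0.27610802]
180 [0.0011, -0.0005, 0.0016, 0.0, 0.0, 0.0016]
185 [-0.0031, -0.0018, 0.0016, 0.0, 0.0, -0.0857]
190 [-0.0074, -0.0028, 0.0016, 0.0, 0.0, -0.173]
195 [-0.0119, -0.0033, 0.0016, 0.0, 0.0, -0.2602]
200 [-0.0163, -0.0035, 0.0016, 0.0, 0.0, -0.3475]
205 [-0.0207, -0.0032, 0.0016, 0.0, 0.0, -0.4348]
210 [-0.0251, -0.0026, 0.0016, 0.0, 0.0, -0.522]
215 [-0.0295, -0.0016, 0.0016, 0.0, 0.0, -0.6093]
220 [-0.0337, -0.0003, 0.0016, 0.0, 0.0, -0.6966]
225 [-0.0378, 0.0015, 0.0016, 0.0, 0.0, -0.7838]
228 [-0.0402, 0.0027, 0.0016, 0.0, 0.0, -0.8362]
230 [-0.0417, 0.0035, 0.0016, 0.0, 0.0, -0.8711]
```

View pics/s10.png

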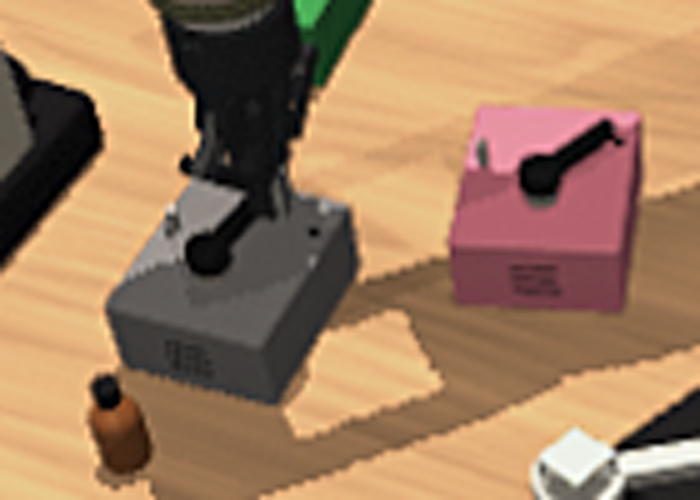

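The pointer is following, with its hub at crop (207,252) and its arm ahead of the fingers. I'll continue towards the pin, slowing at the end.

```bash
python3 -m crank '[[[-0.003,-0.0018,0.001,0,0,-0.085],[-0.0074,-0.0028,0.001,0,0,-0.173],[-0.0119,-0.0033,0.001,0,0,-0.26],[-0.0163,-0.0035,0.001,0,0,-0.347],[-0.0207,-0.0032,0.001,0,0,-0.435],[-0.0245,-0.0027,0.001,0,0,-0.51],[-0.028,-0.002,0.001,0,0,-0.58],[-0.031,-0.0012,0.001,0,0,-0.64],[-0.0337,-0.0003,0.001,0,0,-0.69],[-0.0345,0,0.001,0,0,-0.71]]]'
python3 - <<'E'
from h import *
s=r.sense();print(s["time"],s["tool_pos"],s["tcp_rot"],s["ft_force"])
p,d=r.snapshot("wrist");cv2.imwrite("pics/w11.png",p)
p,d=r.snapshot("scene");cv2.imwrite("pics/s11.png",cv2.resize(p[150:215,130:200],None,fx=8,fy=8,interpolation=cv2.INTER_CUBIC))
def row(pos0,yaw0,phi,off,rad=48,ax=(540.5,-363.5),z=76.5):
    a=np.radians(phi);t=np.array(ax)+rad*np.array([np.cos(a),np.sin(a)])-off*np.array([-np.sin(a),np.cos(a)])
    dx,dy=t-np.array(pos0[:2]);y=np.radians(yaw0)
    return np.round([(dx*np.cos(y)+dy*np.sin(y))/1e3,(dx*np.sin(y)-dy*np.cos(y))/1e3,(pos0[2]-z)/1e3,0,0,-np.radians(phi-90-yaw0)],4).tolist()
for phi in (220,222,224,226,228,230,232,234): print(phi,row(s["tool_pos"],s["tcp_rot"][2],phi,17))
E
```

```text
time: 14.08
tool_pos: [492.8, -382.8, 76.8]
tcp_rot: [180.0, -0.4, 131.0]
ft_force: [-0.2, 1.0, -0.1]
finger_gap: 0.1
14.075 [ 492.79587046 -382.77605212   76.7957136 ] [179.95834259  -0.3538909  130.97629271] [-0.20202069  0.98623019 -0.12704453]
220 [0.0011, 0.001, 0.0003, 0.0, 0.0, 0.017]
222 [-0.0006, 0.0004, 0.0003, 0.0, 0.0, -0.0179]
224 [-0.0023, -0.0002, 0.0003, 0.0, 0.0, -0.0528]
226 [-0.004, -0.0006, 0.0003, 0.0, 0.0, -0.0877]
228 [-0.0057, -0.0011, 0.0003, 0.0, 0.0, -0.1226]
230 [-0.0075, -0.0014, 0.0003, 0.0, 0.0, -0.1575]
232 [-0.0092, -0.0017, 0.0003, 0.0, 0.0, -0.1924]
234 [-0.011, -0.0019, 0.0003, 0.0, 0.0, -0.2273]
```

View pics/w11.png

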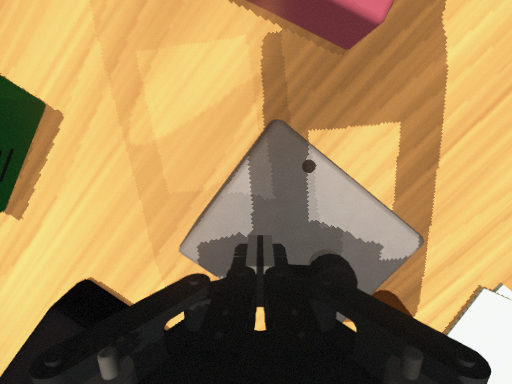

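View pics/s11.png

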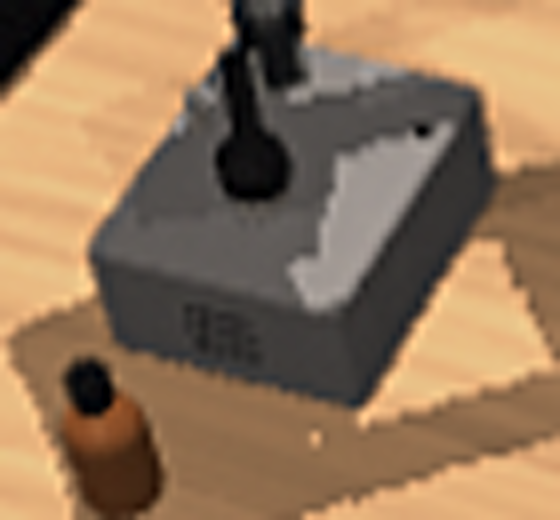

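The pointer is close but not at the pin yet (force about 1 N). I'll advance in small steps while watching the force.

```bash
python3 -m crank '[[[-0.0012,0,0,0,0,-0.03],[-0.0023,-0.0002,0,0,0,-0.053],[-0.0032,-0.0004,0,0,0,-0.07],[-0.0036,-0.0005,0,0,0,-0.078]]]'
python3 -m crank '[[[-0.0008,-0.0002,0,0,0,-0.015],[-0.0016,-0.0004,0,0,0,-0.03],[-0.0016,-0.0004,0,0,0,-0.03]]]'
```

```text
time: 14.68
tool_pos: [494.9, -385.8, 76.8]
tcp_rot: [179.9, -0.3, 135.5]
ft_force: [-1.2, 0.9, -0.1]
finger_gap: -0.1
time: 15.05
tool_pos: [495.5, -387.0, 76.7]
tcp_rot: [179.9, -0.4, 137.2]
ft_force: [-3.3, 2.3, 1.8]
finger_gap: 0.4
```

```bash
python3 -m crank '[[[-0.0008,-0.0002,0,0,0,-0.01],[-0.0012,-0.0003,0,0,0,-0.015]]]'
python3 -m crank '[[[0.004,0,0,0,0,0],[0.015,0,0,0,0,0],[0.022,0,-0.03,0,0,0],[0.022,0,-0.08,0,0,0],[0.022,0,-0.13,0,0,0],[0.022,0,-0.16,0,0,0],[0.022,0,-0.16,0,0,0]]]'
python3 - <<'E'
from h import *
import pickle
s=r.sense();print(s["time"],s["tool_pos"],s["tcp_rot"],s["ft_force"])
c=r.get_calibration("wrist");p,d=r.snapshot("wrist");cv2.imwrite("pics/w12.png",p);pickle.dump(c,open("w12.pkl","wb"))
p,d=r.snapshot("scene");cv2.imwrite("pics/s12.png",p);cv2.imwrite("pics/s12z.png",cv2.resize(p[150:215,130:200],None,fx=8,fy=8,interpolation=cv2.INTER_CUBIC))
E
```

```text
time: 15.3
tool_pos: [495.5, -387.3, 76.5]
tcp_rot: [179.9, -0.5, 138.1]
ft_force: [-6.5, 5.2, 4.7]
finger_gap: -0.2
time: 16.18
tool_pos: [481.3, -374.9, 240.8]
tcp_rot: [179.9, -0.1, 138.1]
ft_force: [-0.6, 0.2, -0.0]
finger_gap: 0.2
16.175 [ 481.28271327 -374.88417886  240.76536464] [ 1.79910926e+02 -9.81790693e-02  1.38082914e+02] [-0.57956888  0.21381612 -0.00214211]
```

View pics/w12.png

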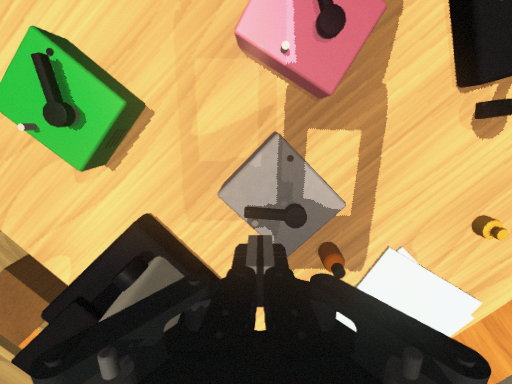

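View pics/s12z.png

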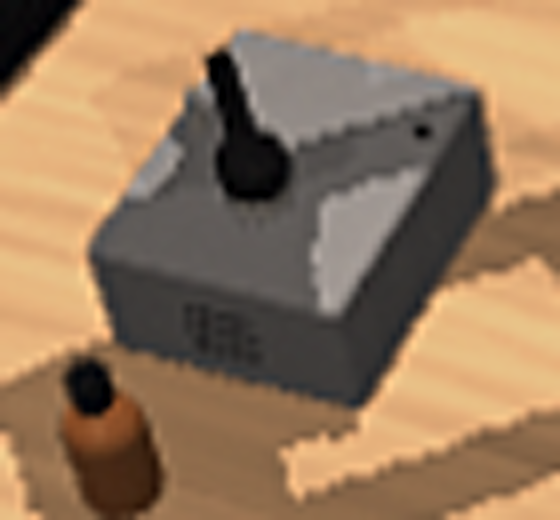

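View pics/s12.png

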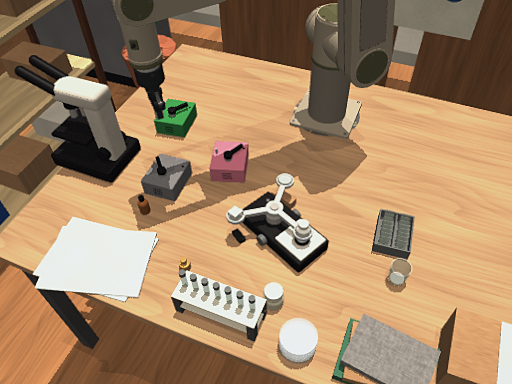

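Run:
```python
from h import *
import pickle
c=pickle.load(open("w12.pkl","rb"));q=lambda px,z:at_z("wrist",px,z,c)[:2]
v=q((247,212.5),85)-q((295,215.5),86);print(np.hypot(*v),np.degrees(np.arctan2(v[1],v[0]))%360)
p=cv2.imread("pics/w12.png");cv2.imwrite("pics/w12z.png",cv2.resize(p[120:270,200:360],None,fx=5,fy=4,interpolation=cv2.INTER_CUBIC))
p=cv2.imread("pics/s12.png");cv2.imwrite("pics/s12j.png",cv2.resize(p[165:275,220:340],None,fx=5,fy=5,interpolation=cv2.INTER_CUBIC))
```

```text
57.29399075611466 224.64163983948515
```

View pics/w12z.png

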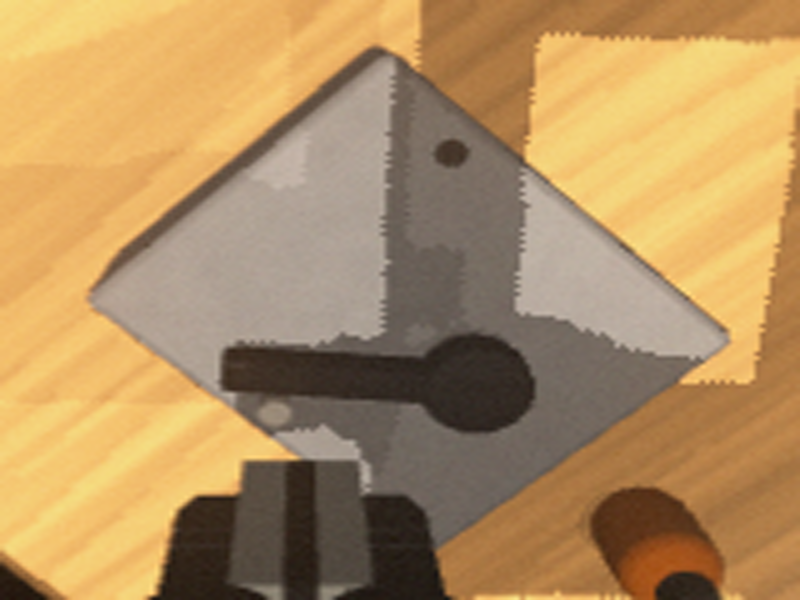

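View pics/s12j.png

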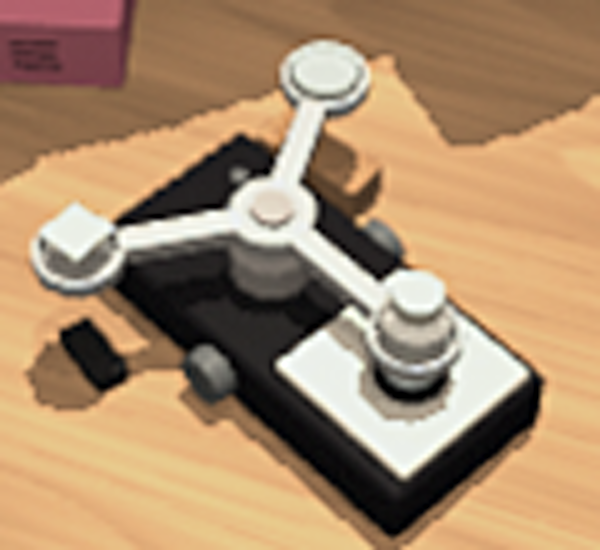

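The pointer is at 224.6° against an expected stop of about 224.7°, and it lies beside the pin at crop (275,412). The jar at crop (415,320) covers the lens, and all specimens are seated. Handing in.

```bash
python3 -c "
from bench import r
print(r.hand_in(), r.sense()['time'])"
```

```text
the job is handed in; nothing more can be done
the job is handed in; nothing more can be done
```

The jar now stands over the viewer lens and the lamp pointer is against its stop pin; I handed the job in at about 16 s.

**Carousel:** I pushed the jar's bare arm about 81° clockwise with the closed fingertips. The last checks put the jar arm at about 65.0°. The lens reads 63.8–64.9° depending on the view, so the views differ by about a degree. The jar is about 1–2 mm off the lens centre by the wrist camera and within 1 mm by the scene camera. I left it there rather than nudge it further. All three specimens were still seated.

**Pointer:** I pushed it counter-clockwise until the force rose from about 1 N to about 9 N in total, which is the stop. After backing off it reads 224.6°, against about 224.7° expected for 1.4 rad. In the last wrist picture the pin is right beside the arm.

The robot ended raised about 155 mm above the box top, touching nothing. The bystanders that I compared between the first and last scene pictures show no movement, though I did not measure each one.

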